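Set the crown-height stop to the setting block

TASK

Set the height stop on the bench to the setting block: lay the broad, thick aluminium setting block (not the narrow thin bar) flat on the bench with one end beneath the stop's round foot and let go of it. Then turn the T-handled driver in the stop screw clockwise until the sprung foot just drags on the block, pressed up no more than a few millimetres, and leave both so.

Things in the scene. Friction and masses are not known exactly. Their poses are not given: they have to be found in the camera images.
- setting_block: Plain aluminium bar lying flat, 170 long, 40 wide, 20 mm tall, about 0.33 kg; the narrower bar beside it (170 x 18 x 10 mm) is not wanted. Origin: centre of its underside; x along its length, y across, z up. Both ends alike. Hold it across, about 30 mm from the end that stays outside the stop, to keep the gripper clear of the driver.
- foot: Steel foot, 20 mm across, under the arm of a fixed grey bracket; does not turn. Origin: centre of its underside, 35 mm above the bench at driver angle 0. x points along the arm to the column, z up. Bare bench below, open to -x, +y, -y; base plate starts 50 mm to +x. Arm: 30 mm wide, 53 to 79 mm high, ends 15 mm to -x. Sprung: pushes up 9 mm at most, 1 N at first plus 0.5 N per mm.
- driver_grip (a point): Centre of the black T bar of the driver that stands locked in the stop screw, straight above the foot; 135 mm above the bench at driver angle 0, coming down with the screw. Bar 64 mm long (point y), 13 mm wide (point x: squeeze here), 20 mm tall; z up. Below it a 10 mm shank, and a 20 mm wide collar from 26 mm below the bar's centre.
- driver (a joint): Driver angle in rad, 0 to 1.9, growing clockwise seen from above; starts near 0.1 to 0.5. At 0 the bar lies across the bracket's arm, at 1.57 along it. Steep quick thread: foot and driver go down 12 mm per rad. Light friction (0.08 N m); stays where left. With the 20 mm block below, the foot meets it at 1.25 rad; at 1.45 rad it is pressed up about 2.5 mm.

How it is judged (in metres and radians):
On the way, in this order (a step that is already met when the one before it is completed fails the run):
1. the setting block lies flat on the bench beneath the foot, let go (x of foot in the frame of setting_block between -0.083 and 0.083 m and y of foot in the frame of setting_block between -0.019 and 0.019 m and height (world z) of setting_block below 0.004 m and angle between setting_block's own z axis and vertical below 0.06 rad and linear speed of setting_block below 0.02 m/s and contact force between the fingers and setting_block below 0.1 N), for 0.2 s.
2. the foot has been screwed down onto the block (x of foot in the frame of setting_block between -0.083 and 0.083 m and y of foot in the frame of setting_block between -0.019 and 0.019 m and height (world z) of setting_block below 0.004 m and angle between setting_block's own z axis and vertical below 0.06 rad and linear speed of setting_block below 0.02 m/s and contact force between setting_block and foot above 0.3 N and value of joint driver above 1.1 rad), for 0.2 s.
At the end, for the whole second after the job is handed in: The setting block lies flat and still on the bench with the centre of the foot above it, and the driver has been turned so that the foot rests on the block lightly (0.3 to 4.7 N; driver between first contact at about 1.25 rad and 1.75 rad, that is, pressed up at most 6 mm) (all of step 2 and contact force between setting_block and foot below 4.7 N and value of joint driver below 1.75 rad); the robot touches nothing.
It fails at once if the stop is jammed hard onto the block (over 20 N) (contact force between setting_block and foot above 20 N).
It also fails if it takes over 54 s, if anything falls off the work surface, if the arm or the gripper's body presses on something with over 40 N, if the wrist force passes 120 N, or if a joint passes its speed limit or range.

ROBOT

A 7-joint arm with a two-finger parallel gripper is mounted at the origin on the work surface. World frame = base frame: x ahead of the robot, y to its left, z up, the work surface at z = 0. Lengths are in mm, angles in rad, forces in N, time in s.
With the tool pointing down it reaches from about 425 to 950 mm from the base axis. Payload 4.7 kg.
Tool frame: the origin (TCP) lies between the finger pads; the fingertips stand ctrl.tips_ahead ahead of it and the grasp point (between the pads) lies 11 mm behind it (ctrl.tips_ahead is the distance from the TCP to the fingertips, in mm); z points along the fingers, y is the line along which they close (so a half turn about z gives the same grasp; the last joint's range is limited). The gripper opens to 87 mm and grips with 3 to 60 N. Pads are 19 mm wide; open, the fingers measure 117 mm over their backs; the gripper's body (75 mm by 190 mm) begins 51 mm behind the grasp point.
Start: joints at [-1.252, 0.469, -0.049, 1.532, 0.024, 1.141, -0.082], TCP at [230.021, 634.617, 230.573] pointing down, gripper open.
Joint ranges: [-2.59, 2.59], [-0.33, 1.99], [-1.39, 1.29], [0.1, 2.45], [-1.04, 4.18], [0.21, 1.99], [-2.66, 2.66]. Speed limits (rad/s): [2.57, 2.57, 3.14, 3.14, 3.14, 3.14, 3.14].

INTERFACE

Orientations are given as a 3x3 rotation matrix whose columns are the frame's x, y, z axes.
In Python, from plant import ctrl gives the robot as it stands.
- The arm moves only by the tool drive_effector, called after "Emit:" by a JSON object that holds its "op" and its "data". Schema: {"type":"object","properties":{"offsets":{"type":"array","items":{"type":"array","prefixItems":[{"type":"array","items":{"type":"number"},"minItems":3,"maxItems":3},{"type":"array","items":{"type":"number"},"minItems":3,"maxItems":3}],"minItems":2,"maxItems":2},"minItems":1,"maxItems":5},"jaw":{"type":"number"},"force":{"type":"number"},"only":{"type":"string"},"quiet":{"type":"boolean"},"lines":{"type":"string"}},"required":["offsets"],"additionalProperties":false}. offsets is a list of rows, 1 to 5 of them, each written [[dx, dy, dz], [rx, ry, rz]]: dx, dy, dz in units of 100 mm, then a rotation vector rx, ry, rz in units of 0.2 rad; each row is the pose to reach, as a shift and turn from the pose commanded when the call began, along the tool's axes at that moment; what a row does not reach only later rows make up. A row lasts 1/10 s, in which the tool goes at most 50 mm and 0.15 rad, less where a joint would pass 70% of its speed; a pose out of reach is approached as far as the arm can. jaw is the finger opening in mm, set as the call begins (left out keeps the last). The fingers move at their own pace and stop on an object; force is the grip in N (left out, the last holds). Time passes only in rows, so rows that do not move let the fingers close. The tool returns the time, the measured TCP pose, the force, the opening and the grip force at its end. only (a regular expression) keeps the lines of the reply that match it, lines (a string "A,B") keeps lines A to B, and quiet returns only ok. Input that does not fit is refused with a message, and nothing moves.
- ctrl.get_state(): the state, without advancing time (a new reading comes with each control period).
- ctrl.snapshot(name): name is "scene" or "top" or "wrist"; returns the picture (480x640x3 uint8, red, green, blue); there is no depth.
- ctrl.camera_model(name): a dict with "K" (3x3 intrinsics, pixels), "dist_coeffs" ([k1, k2, p1, p2, k3] as OpenCV has them; the pictures are not rectified), "world_to_cam" (4x4, takes a point from world to camera coordinates). Camera axes: x right, y down, z forward; pixel columns grow to the right and rows downward; lengths in mm; the calibration is good to about 2 mm. A picture is of the moment at which its call begins: read the wrist's pose just before it. camera_model takes no time and is no camera call; for the wrist camera it gives the pose at the moment of the call.
- ctrl.hand_in(): hands the job in; it is judged then, once.
The state is a dict: "clock": time; "q": joint angles; "qvel": joint speeds; "joint_efforts": joint torques, N m; "position": TCP position; "eef_rot": TCP orientation; "ft_force": force on the tool from outside, world axes, zero at the start; "wrist_torque": the same for the moment, N m; "gripper_width": finger opening in mm; "grasp_force": force on a finger pad.
Only numpy, scipy, OpenCV 4.12 (cv2) and the standard library are available. Lean on these libraries where they do the work, as an engineer would, in place of code of your own. Each camera call takes 0.05 s, during which the arm holds its last target. There are 200 camera calls.

## Working session

There is one attempt and no reset: what is moved stays moved. The work goes in short steps, Python scripts to look and compute and a tool call to move; the robot and the scene stay as the last step left them, time stands still between calls to the robot, and variables do not carry over. Pictures are saved under pics/ and viewed, at most 13 in all, crops included, and the job is handed in when it is done.

```bash
ls; mkdir -p pics; python3 - <<'E'
from plant import ctrl
import cv2
for n in("scene","top","wrist"):
    cv2.imwrite(f"pics/{n}0.png",ctrl.snapshot(n)[:,:,::-1])
s=ctrl.get_state();print(s,ctrl.tips_ahead)
E
```

```text
pics
plant.py
{'clock': 0.15, 'q': array([-1.2518737 ,  0.46923192, -0.04862188,  1.53339828,  0.02413447,
        1.14095073, -0.08228094]), 'qvel': array([ 8.06347651e-04, -4.23733320e-03, -1.25541376e-04, -2.79200367e-03,
       -6.29118556e-04,  9.29394536e-05, -1.11552292e-03]), 'joint_efforts': array([-1.49755811e-04, -5.08427131e+01, -8.13981844e-02, -2.36419111e+01,
       -6.14712085e-02,  3.56741622e-02,  1.06293985e-04]), 'position': array([229.90613953, 634.19137076, 229.76591979]), 'eef_rot': array([[-9.40145271e-01,  3.40773666e-01, -4.20940158e-04],
       [ 3.40773921e-01,  9.40144323e-01, -1.33671794e-03],
       [-5.97737743e-05, -1.40015448e-03, -9.99999018e-01]]), 'ft_force': array([-0.01874204, -0.28708893, -0.28349038]), 'wrist_torque': array([-0.03047438,  0.01749395,  0.01112519]), 'grasp_force': 0.0, 'gripper_width': 86.71609385976522} 8.0
```
View pics/top0.png

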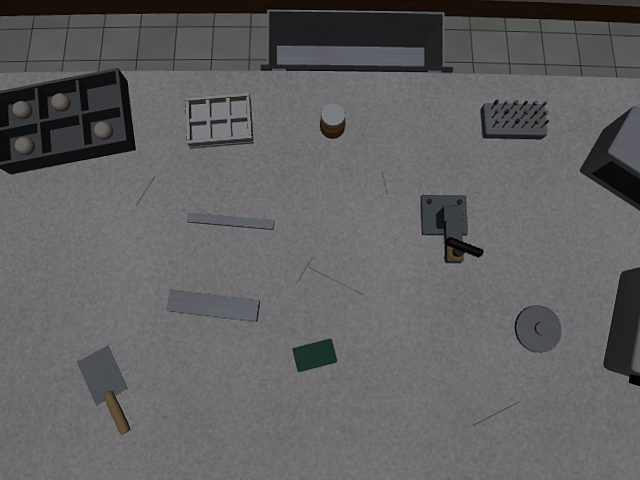

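View pics/scene0.png

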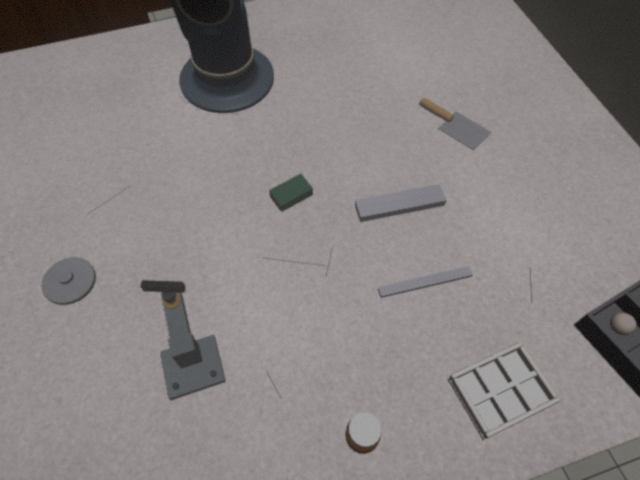

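The top view shows the broad block at about (213,305), the thin bar at (230,221), the bracket base plate at (444,215) and the T bar at (465,247). In the scene view the block is at about (400,202) and the T bar at (163,287).

```bash
cat > h.py <<'E'
import numpy as np, cv2
from plant import ctrl
def ray(m,uv):
    K=np.array(m["K"],float);d=np.array(m["dist_coeffs"],float);T=np.array(m["world_to_cam"],float)
    n=cv2.undistortPoints(np.array(uv,float).reshape(-1,1,2),K,d).reshape(-1,2)
    D=np.c_[n,np.ones(len(n))]@T[:3,:3]; return -T[:3,:3].T@T[:3,3],D
def onz(m,uv,z):
    c,D=ray(m,uv); return c+D*((z-c[2])/D[:,2])[:,None]
def tri(m1,p1,m2,p2):
    out=[]
    for a,b in zip(np.reshape(p1,(-1,2)),np.reshape(p2,(-1,2))):
        c1,d1=ray(m1,a);c2,d2=ray(m2,b);d1=d1[0];d2=d2[0]
        s=np.linalg.lstsq(np.c_[d1,-d2],c2-c1,rcond=None)[0]
        x,y=c1+s[0]*d1,c2+s[1]*d2; out.append([*((x+y)/2),np.linalg.norm(x-y)])
    return np.array(out)
E
python3 - <<'E'
import numpy as np,cv2
from h import *
np.set_printoptions(precision=1,suppress=True)
for n,b,d in(("top",(155,280,115,50),(440,230,55,40)),("scene",(345,175,110,55),(130,270,65,35))):
    im=cv2.imread(f"pics/{n}0.png"); m=ctrl.camera_model(n)
    x,y,w,h=b; c=im[y:y+h,x:x+w].astype(int); bl=c[:,:,0]-c[:,:,2]
    print(n,"B-R pct",np.percentile(bl,[5,25,50,75,95]))
    t=(np.percentile(bl,5)+np.percentile(bl,97))/2
    k=(bl>t).astype(np.uint8); cs=max(cv2.findContours(k,0,2)[0],key=cv2.contourArea)
    r=cv2.minAreaRect(cs); print("block",np.array(r[0])+(x,y),r[1:], "\n",cv2.boxPoints(r)+(x,y), onz(m,[np.array(r[0])+(x,y)],20))
    x,y,w,h=d; g=im[y:y+h,x:x+w].max(2); k=(g<40).astype(np.uint8); cs=max(cv2.findContours(k,0,2)[0],key=cv2.contourArea)
    r=cv2.minAreaRect(cs); print("bar",np.array(r[0])+(x,y),r[1:],onz(m,cv2.boxPoints(r)+(x,y),140))
a=cv2.imread("pics/top0.png")[175:345,140:500];b=cv2.imread("pics/scene0.png")[170:400,130:460]
f=lambda i:cv2.resize(i,None,fx=2.2,fy=2.2,interpolation=2)
cv2.imwrite("pics/c0.png",cv2.resize(cv2.convertScaleAbs(a,alpha=1.6),(800,378),interpolation=2))
E
```

```text
top B-R pct [ 0.  0.  1.  9. 10.]
block [212.4 305.2] ((89.88907623291016, 21.018251419067383), 6.788974285125732) 
 [[166.5 310.3]
 [169.  289.4]
 [258.2 300.1]
 [255.7 320.9]] [[449.  231.3  20. ]]
bar [456.7 251.7] ((46.061702728271484, 27.41592788696289), 27.8240966796875) [[ 526.4 -152.8  140. ]
 [ 568.  -176.2  140. ]
 [ 531.3 -243.7  140. ]
 [ 490.3 -219.5  140. ]]
scene B-R pct [-8. -6. -5.  1.  6.]
block [400.6 201.5] ((21.757917404174805, 89.58946990966797), 78.50343322753906) 
 [[354.5 199.7]
 [442.3 181.9]
 [446.7 203.2]
 [358.9 221.1]] [[453.9 230.8  20. ]]Traceback (most recent call last):
  File "<stdin>", line 11, in <module>
ValueError: max() iterable argument is empty
```

```bash
python3 - <<'E'
import cv2,numpy as np
a=cv2.imread("pics/top0.png")[185:275,410:500];b=cv2.imread("pics/scene0.png")[270:360,130:220]
f=lambda i:cv2.resize(cv2.convertScaleAbs(i,alpha=1.8),(400,400),interpolation=cv2.INTER_CUBIC)
cv2.imwrite("pics/c1.png",np.hstack([f(a),f(b)]))
E
```

```text
(no output)
```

View pics/c1.png

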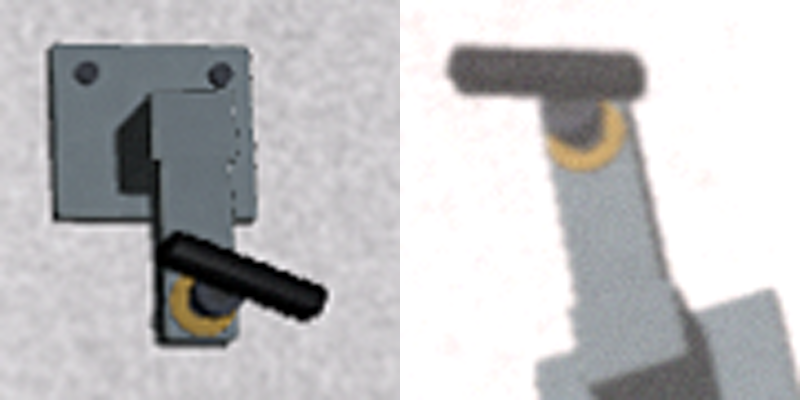

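View pics/wrist0.png

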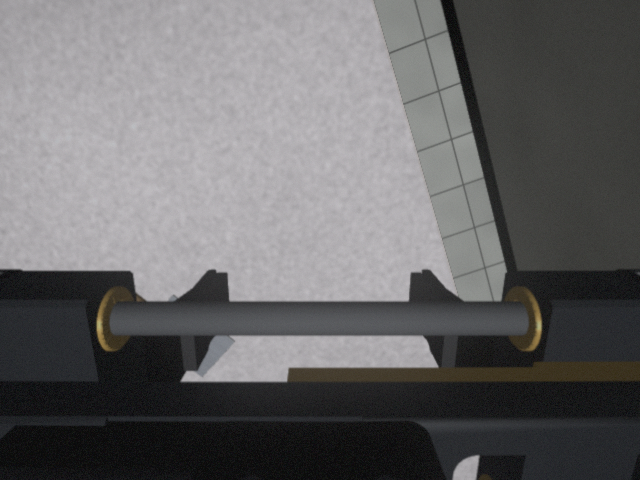

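The crops show the T bar in the top view with ends near crop (168,249) and (317,305), and in the scene view with ends near (452,70) and (643,75). The collar is gold below it. The wrist view shows only the fingers and bare bench, plus a corner of the block.

```bash
python3 - <<'E'
import numpy as np,cv2
from h import *
np.set_printoptions(precision=1,suppress=True)
T=ctrl.camera_model("top");S=ctrl.camera_model("scene")
t=lambda p:np.array(p)/4.444+(410,185); s=lambda p:(np.array(p)-(400,0))/4.444+(130,270)
E=tri(T,t([(168,249),(317,305),(243,277)]),S,s([(643,75),(452,70),(546,72)]));print("bar ends,centre",E)
d=(E[0]-E[1])[:2];print("bar ang",np.degrees(np.arctan2(d[1],d[0])))
P=onz(T,t([(52,45),(250,45),(255,220),(55,220)]),12);print("plate z12",P)
a=onz(T,t([(160,160),(160,330),(235,160),(235,330)]),79);print("arm edges z79",a)
print("collar/ring", tri(T,t([(205,302)]),S,s([(585,132)])))
# block corners from masks
q={}
for n,b in(("top",(155,280,115,50)),("scene",(345,175,110,55))):
    im=cv2.imread(f"pics/{n}0.png");x,y,w,h=b;c=cv2.GaussianBlur(im[y:y+h,x:x+w],(3,3),0).astype(int);bl=c[:,:,0]-c[:,:,2]
    k=(bl>(np.percentile(bl,10)+np.percentile(bl,97))/2).astype(np.uint8);cs=max(cv2.findContours(k,0,2)[0],key=cv2.contourArea)
    q[n]=cv2.approxPolyDP(cv2.convexHull(cs),4,True).reshape(-1,2)+(x,y);print(n,q[n].tolist(), onz(T if n=="top" else S,q[n],20))
E
```

```text
bar ends,centre [[ 549.8 -185.2  128.2    3.7]
 [ 527.6 -243.5  129.1    0.2]
 [ 538.6 -214.6  129.     1.4]]
bar ang 69.1985024781734
plate z12 [[ 667.5 -171.1   12. ]
 [ 668.2 -260.7   12. ]
 [ 587.7 -258.3   12. ]
 [ 587.3 -169.2   12. ]]
arm edges z79 [[ 597.4 -199.    79. ]
 [ 526.6 -195.6   79. ]
 [ 597.6 -230.2   79. ]
 [ 526.7 -226.3   79. ]]
collar/ring [[ 538.6 -214.2   77.3    1.7]]
top [[258, 302], [255, 320], [167, 309], [171, 290]] [[455.1 146.1  20. ]
 [421.7 150.9  20. ]
 [441.6 315.8  20. ]
 [477.2 310.4  20. ]]
scene [[445, 198], [366, 217], [356, 206], [359, 199], [437, 184]] [[474.7 313.8  20. ]
 [464.6 155.4  20. ]
 [435.3 146.8  20. ]
 [422.3 158.1  20. ]
 [439.9 314.   20. ]]
```

```bash
cat >> h.py <<'E'
def rel(xyz,ydeg):
    "shift and turn (tool axes) to put TCP at xyz, pointing down, tool y at world angle ydeg"
    from scipy.spatial.transform import Rotation as R
    s=ctrl.get_state();M=np.array(s["eef_rot"]);a=np.radians(ydeg)
    y=np.array([np.cos(a),np.sin(a),0]);z=np.array([0,0,-1.]);N=np.c_[np.cross(y,z),y,z]
    print("mm",np.round(M.T@(np.array(xyz)-s["position"]),1),"rot",np.round(R.from_matrix(M.T@N).as_rotvec(),3),"t",round(s["clock"],2))
E
python3 - <<'E'
from h import *
T=ctrl.camera_model("top");S=ctrl.camera_model("scene")
print(tri(T,[(171,290),(167,309)],S,[(445,198),(437,184)]))
M=ctrl.camera_model("wrist")["world_to_cam"];M=np.array(M);print("wristcam",-M[:3,:3].T@M[:3,3])
rel((457,285,60),-7.3)
E
```

```text
[[477.05318365 310.23175145  24.45202727   2.4134297 ]
 [441.10628164 314.13782811  21.9451766    2.16307102]]
wristcam [163.81337728 657.54740323 383.55507056]
mm [-332.5 -250.7  170.1] rot [-1.00e-03  1.00e-03  1.35e+00] t 0.15
```

The manual's scale: shifts go in units of 100 mm and turns go in units of 0.2 rad. Converting my numbers, -66 mm is -0.66, 60 mm is 0.6, 0.67 rad is 3.35.

Emit:
{"op": "drive_effector", "data": {"offsets": [[[-0.33,-0.25,0.15],[0,0,0.65]],[[-0.66,-0.5,0.3],[0,0,1.3]],[[-1,-0.75,0.45],[0,0,2]],[[-1.33,-1,0.6],[0,0,2.7]],[[-1.66,-1.25,0.75],[0,0,3.35]]], "jaw": 87}}

```text
clock: 0.65
position: [344.1, 458.9, 154.9]
eef_rot: [[-0.521, 0.854, -0.0], [0.854, 0.521, 0.0], [0.0, -0.0, -1.0]]
ft_force: [0.9, -0.1, 0.5]
gripper_width: 87.2
grasp_force: 0.0
```

```bash
python3 -c "
from h import *
rel((457,285,60),-7.3)"
```

```text
mm [-207.2    5.9   94.9] rot [-0.    -0.     0.675] t 0.65
```

Converted, -166 mm is -1.66, -125 mm is -1.25, 0.675 rad is 3.375.

Emit:
{"op": "drive_effector", "data": {"offsets": [[[-0.42,0.01,0.19],[0,0,0.675]],[[-0.83,0.02,0.38],[0,0,1.35]],[[-1.25,0.04,0.57],[0,0,2.025]],[[-1.66,0.05,0.76],[0,0,2.7]],[[-2.07,0.06,0.95],[0,0,3.375]]]}}

```text
clock: 1.15
position: [458.0, 286.2, 59.9]
eef_rot: [[0.127, 0.992, 0.0], [0.992, -0.127, 0.0], [0.0, 0.0, -1.0]]
ft_force: [0.6, 0.4, 0.2]
gripper_width: 87.5
grasp_force: 0.0
```

```bash
python3 - <<'E'
from h import *
cv2.imwrite("pics/w1.png",ctrl.snapshot("wrist")[:,:,::-1]);rel((457,285,10),-7.3)
E
```

```text
mm [ 7.4 -4.9 47.4] rot [ 0.001  0.008 -0.014] t 1.2
```

View pics/w1.png

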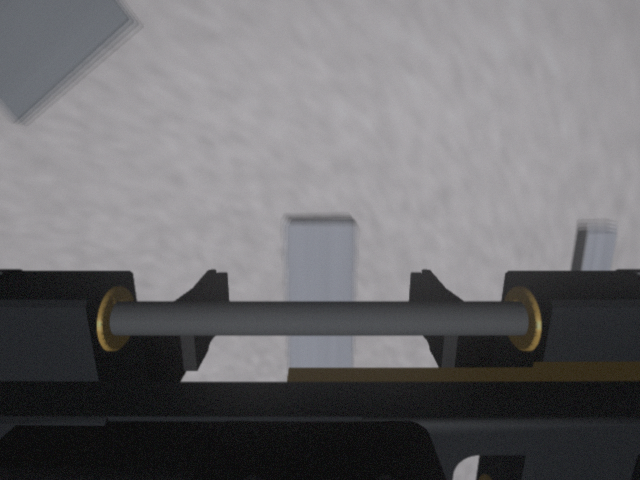

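The wrist view shows the block centred between the fingers, with its end at about (320,217) just beyond them. I'm lowering and gripping.

Emit:
{"op": "drive_effector", "data": {"offsets": [[[0,0,0],[0,0,0]],[[0,0,0.15],[0,0,0]],[[0,0,0.3],[0,0,0]],[[0,0,0.42],[0,0,0]],[[0,0,0.49],[0,0,0]]]}}

```text
clock: 1.7
position: [456.5, 288.5, 10.8]
eef_rot: [[0.12, 0.993, -0.001], [0.993, -0.12, 0.0], [0.0, -0.001, -1.0]]
ft_force: [0.1, -0.3, 0.0]
gripper_width: 87.2
grasp_force: 0.0
```

Emit:
{"op": "drive_effector", "data": {"offsets": [[[0,0,0],[0,0,0]],[[0,0,0],[0,0,0]],[[0,0,0],[0,0,0]],[[0,0,0],[0,0,0]],[[0,0,0],[0,0,0]]], "jaw": 30, "force": 45}}

```text
clock: 2.2
position: [457.6, 287.7, 12.0]
eef_rot: [[0.122, 0.993, 0.001], [0.993, -0.122, 0.001], [0.001, 0.001, -1.0]]
ft_force: [0.2, -0.9, -0.7]
gripper_width: 55.0
grasp_force: 0.0
```

Emit:
{"op": "drive_effector", "data": {"offsets": [[[0,0,0],[0,0,0]],[[0,0,0],[0,0,0]],[[0,0,0],[0,0,0]],[[0,0,0],[0,0,0]],[[0,0,0],[0,0,0]]]}}

```text
clock: 2.7
position: [457.4, 287.6, 11.7]
eef_rot: [[0.122, 0.993, 0.0], [0.993, -0.122, 0.0], [0.0, 0.0, -1.0]]
ft_force: [-0.2, 0.2, 2.0]
gripper_width: 39.5
grasp_force: 45.0
```

Emit:
{"op": "drive_effector", "data": {"offsets": [[[0,0,-0.02],[0,0,0]],[[0,0,-0.04],[0,0,0]],[[0,0,-0.04],[0,0,0]],[[0,0,-0.04],[0,0,0]]]}}

```text
clock: 3.1
position: [457.1, 287.5, 15.4]
eef_rot: [[0.122, 0.993, -0.0], [0.993, -0.122, -0.0], [-0.0, -0.0, -1.0]]
ft_force: [-0.1, 0.7, -2.3]
gripper_width: 39.5
grasp_force: 45.0
```

```bash
python3 -c "
from h import *
cv2.imwrite('pics/s2.png',ctrl.snapshot('scene')[:,:,::-1])
rel((500,100,16),-2);rel((542,30,16),-2)"
```

```text
mm [-180.9   65.3   -0.6] rot [-0.     0.    -0.087] t 3.15
mm [-245.2  115.5   -0.6] rot [-0.     0.    -0.087] t 3.15
```

Emit:
{"op": "drive_effector", "data": {"offsets": [[[-0.15,0.05,-0.01],[0,0,-0.1]],[[-0.45,0.16,-0.01],[0,0,-0.2]],[[-0.75,0.27,-0.01],[0,0,-0.3]],[[-1.05,0.38,-0.01],[0,0,-0.435]],[[-1.3,0.47,-0.01],[0,0,-0.435]]]}}

```text
clock: 3.65
position: [488.3, 150.8, 16.5]
eef_rot: [[0.036, 0.999, -0.0], [0.999, -0.036, -0.0], [-0.0, -0.0, -1.0]]
ft_force: [1.0, -0.3, -4.1]
gripper_width: 39.6
grasp_force: 45.0
```

Emit:
{"op": "drive_effector", "data": {"offsets": [[[-0.3,0.16,0],[0,0,0]],[[-0.6,0.35,0],[0,0,0]],[[-0.85,0.55,0],[0,0,0]],[[-1.05,0.7,0],[0,0,0]],[[-1.15,0.72,0],[0,0,0]]]}}

```text
clock: 4.15
position: [558.0, 32.4, 16.7]
eef_rot: [[0.039, 0.999, 0.002], [0.999, -0.039, -0.001], [-0.001, 0.002, -1.0]]
ft_force: [-0.6, -0.1, -1.9]
gripper_width: 39.6
grasp_force: 45.0
```

Emit:
{"op": "drive_effector", "data": {"offsets": [[[0,0,0],[0,0,0]],[[0,0,0],[0,0,0]]]}}

```text
clock: 4.35
position: [554.8, 36.6, 16.1]
eef_rot: [[0.034, 0.999, -0.002], [0.999, -0.034, 0.001], [0.001, -0.002, -1.0]]
ft_force: [-0.2, -0.3, -2.1]
gripper_width: 39.9
grasp_force: 45.0
```

```bash
python3 -c "
from h import *
cv2.imwrite('pics/s3.png',np.hstack([ctrl.snapshot('scene')[120:420,100:500,::-1],ctrl.snapshot('top')[120:420,200:600,::-1]]))
rel((542.6,-99,16),-2)"
```

```text
mm [-136.7   -8.     0.2] rot [-0.001 -0.001  0.003] t 4.45
```

View pics/s3.png

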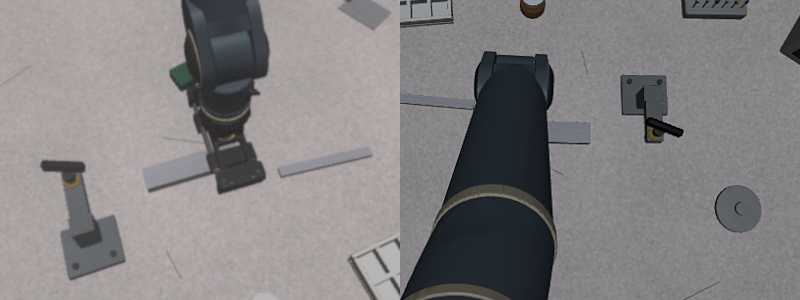

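The block is held level and protrudes toward the stop, with its inner end at about top-view pixel (390,252), in line with the foot. Sliding it in.

Converted, -8 mm is -0.08, -75 mm is -0.75.

Emit:
{"op": "drive_effector", "data": {"offsets": [[[-0.1,-0.08,0],[0,0,0]],[[-0.3,-0.08,0],[0,0,0]],[[-0.5,-0.08,0],[0,0,0]],[[-0.65,-0.08,0],[0,0,0]],[[-0.75,-0.08,0],[0,0,0]]]}}

```text
clock: 4.95
position: [544.7, -40.7, 16.6]
eef_rot: [[0.036, 0.999, -0.0], [0.999, -0.036, -0.0], [-0.0, -0.0, -1.0]]
ft_force: [0.2, -0.2, -2.3]
gripper_width: 39.6
grasp_force: 45.0
```

Emit:
{"op": "drive_effector", "data": {"offsets": [[[-0.15,0,0],[0,0,0]],[[-0.33,0,0],[0,0,0]],[[-0.5,0,0],[0,0,0]],[[-0.61,0,0],[0,0,0]],[[-0.61,0,0],[0,0,0]]]}}

```text
clock: 5.45
position: [543.1, -102.4, 16.6]
eef_rot: [[0.038, 0.999, 0.0], [0.999, -0.038, -0.001], [-0.001, 0.0, -1.0]]
ft_force: [-0.2, 0.6, -3.2]
gripper_width: 39.4
grasp_force: 45.0
```

Emit:
{"op": "drive_effector", "data": {"offsets": [[[0,0,0],[0,0,0]],[[0,0,0.02],[0,0,0]],[[0,0,0.04],[0,0,0]],[[0,0,0.04],[0,0,0]]]}}

```text
clock: 5.85
position: [543.3, -99.3, 12.2]
eef_rot: [[0.033, 0.999, -0.0], [0.999, -0.033, 0.0], [0.0, -0.0, -1.0]]
ft_force: [0.7, -0.7, -2.5]
gripper_width: 39.5
grasp_force: 45.0
```

```bash
python3 -c "
from h import *
cv2.imwrite('pics/s4.png',np.hstack([ctrl.snapshot('scene')[220:420,100:360,::-1],ctrl.snapshot('top')[150:350,330:590,::-1]]))
rel((542.6,-99,12),-2)"
```

```text
mm [ 0.7 -0.8  0.4] rot [-0.    -0.     0.001] t 5.95
```

View pics/s4.png

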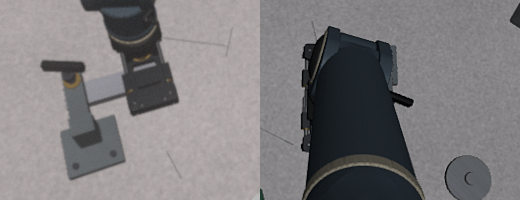

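The scene crop shows the block passing under the stop's arm at about (105,88) and out to the gripper. I'm setting it down and releasing.

Converted, 1 mm is 0.01, 0.5 mm is 0.005.

Emit:
{"op": "drive_effector", "data": {"offsets": [[[0,0,0.005],[0,0,0]],[[0,0,0.01],[0,0,0]],[[0,0,0.01],[0,0,0]]]}}

```text
clock: 6.25
position: [543.4, -100.1, 11.7]
eef_rot: [[0.035, 0.999, 0.0], [0.999, -0.035, 0.0], [0.0, 0.0, -1.0]]
ft_force: [-0.3, 0.9, 0.3]
gripper_width: 39.7
grasp_force: 45.0
```

Emit:
{"op": "drive_effector", "data": {"offsets": [[[0,0,0],[0,0,0]],[[0,0,0],[0,0,0]],[[0,0,0],[0,0,0]],[[0,0,0],[0,0,0]],[[0,0,0],[0,0,0]]], "jaw": 87}}

```text
clock: 6.75
position: [543.4, -100.4, 11.5]
eef_rot: [[0.035, 0.999, 0.0], [0.999, -0.035, 0.0], [0.0, 0.0, -1.0]]
ft_force: [-0.3, -0.3, -0.1]
gripper_width: 71.9
grasp_force: 0.0
```

Emit:
{"op": "drive_effector", "data": {"offsets": [[[0.15,0,-0.2],[0,0,0]],[[0.3,0,-0.6],[0,0,0]],[[0.6,0,-1],[0,0,0]],[[0.9,0,-1.4],[0,0,0]],[[1.2,0,-1.7],[0,0,0]]]}}

```text
clock: 7.25
position: [548.1, 20.6, 184.2]
eef_rot: [[0.036, 0.999, 0.003], [0.999, -0.036, 0.0], [0.001, 0.003, -1.0]]
ft_force: [0.9, -0.6, 0.6]
gripper_width: 86.7
grasp_force: 0.0
```

Emit:
{"op": "drive_effector", "data": {"offsets": [[[0.2,0,-0.3],[0,0,0]],[[0.6,0,-0.6],[0,0,0]],[[1,0,-0.6],[0,0,0]],[[1,0,-0.6],[0,0,0]]]}}

```text
clock: 7.65
position: [550.8, 127.1, 242.5]
eef_rot: [[0.025, 1.0, 0.002], [1.0, -0.025, 0.004], [0.004, 0.002, -1.0]]
ft_force: [-2.5, 1.0, -0.3]
gripper_width: 86.9
grasp_force: 0.0
```

```bash
python3 -c "
from h import *
cv2.imwrite('pics/top5.png',ctrl.snapshot('top')[:,:,::-1]);cv2.imwrite('pics/sc5.png',ctrl.snapshot('scene')[:,:,::-1])
a=cv2.imread('pics/top5.png')[190:280,370:500];b=cv2.imread('pics/sc5.png')[265:355,125:255]
f=lambda i:cv2.resize(cv2.convertScaleAbs(i,alpha=1.8),(650,300)if 0 else (400,277),interpolation=2)
cv2.imwrite('pics/c5.png',np.hstack([f(a),f(b)]))
rel((538.6,-214.5,190),-21)"
```

```text
mm [-335.1   -1.    51.4] rot [-0.001  0.     0.334] t 7.75
```

View pics/c5.png

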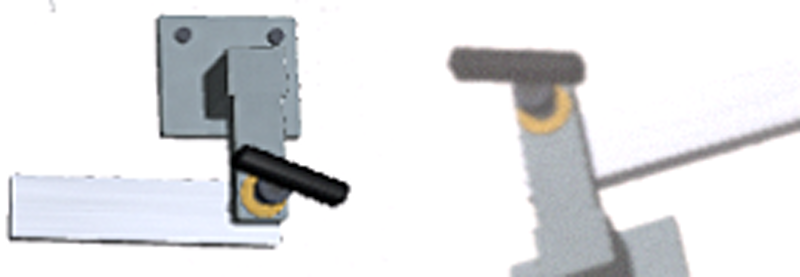

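The block lies under the arm: outer end corners at crop (12,177) and (12,238), inner end near (280,245). The driver hasn't moved. I'll check the numbers.

```bash
python3 -c "
from h import *
T=ctrl.camera_model('top');p=np.array([(12,176),(11,238),(280,245),(228,181)])/3.077+(370,190)
print(onz(T,p,20))
rel((538.6,-214.5,190),-21)"
```

```text
[[ 560.18757623  -72.87433641   20.        ]
 [ 521.08455328  -71.52304887   20.        ]
 [ 516.85322802 -239.48146201   20.        ]
 [ 557.36392464 -208.63059843   20.        ]]
mm [-335.1   -1.    51.4] rot [-0.001  0.     0.334] t 7.75
```

Emit:
{"op": "drive_effector", "data": {"offsets": [[[-0.2,0,0.05],[0,0,0.25]],[[-0.6,0,0.15],[0,0,0.65]],[[-1,0,0.25],[0,0,1]],[[-1.4,0,0.35],[0,0,1.35]],[[-1.8,0,0.45],[0,0,1.65]]], "jaw": 87}}

```text
clock: 8.25
position: [543.0, -65.7, 195.7]
eef_rot: [[0.366, 0.931, -0.001], [0.931, -0.366, -0.001], [-0.002, -0.001, -1.0]]
ft_force: [1.0, -0.5, 0.5]
gripper_width: 86.3
grasp_force: 0.0
```

Emit:
{"op": "drive_effector", "data": {"offsets": [[[-0.4,0.14,0],[0,0,0]],[[-0.8,0.28,0],[0,0,0]],[[-1.15,0.4,0],[0,0,0]],[[-1.35,0.47,0],[0,0,0]],[[-1.45,0.5,0],[0,0,0]]]}}

```text
clock: 8.75
position: [536.7, -219.7, 196.1]
eef_rot: [[0.366, 0.93, -0.002], [0.93, -0.366, -0.002], [-0.002, -0.001, -1.0]]
ft_force: [-0.2, 0.4, -0.3]
gripper_width: 87.1
grasp_force: 0.0
```

Emit:
{"op": "drive_effector", "data": {"offsets": [[[0,0,0],[0,0,0]],[[0,0,0],[0,0,0]],[[0,0,0],[0,0,0]]]}}

```text
clock: 9.05
position: [539.8, -212.1, 196.3]
eef_rot: [[0.355, 0.935, -0.0], [0.935, -0.355, 0.001], [0.001, -0.001, -1.0]]
ft_force: [0.7, -0.6, -0.1]
gripper_width: 87.1
grasp_force: 0.0
```

```bash
python3 -c "
from h import *
cv2.imwrite('pics/w6.png',ctrl.snapshot('wrist')[:,:,::-1])
rel((538.6,-214.5,122),-21)"
```

```text
mm [-2.8 -0.3 74.3] rot [-0.001 -0.001  0.004] t 9.1
```

View pics/w6.png

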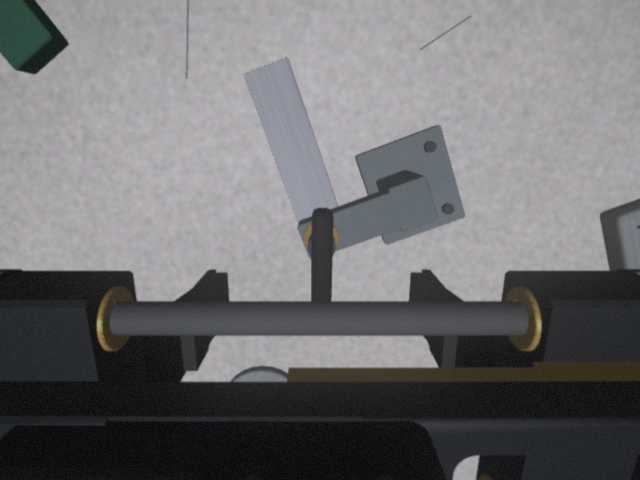

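The T bar appears at (322,255), upright in the picture and centred between the fingers (pads at 228 and 411). I'm descending and closing.

Converted, 74 mm is 0.74, -2 mm is -0.02.

Emit:
{"op": "drive_effector", "data": {"offsets": [[[-0.02,0,0.2],[0,0,0]],[[-0.02,0,0.4],[0,0,0]],[[-0.02,0,0.58],[0,0,0]],[[-0.02,0,0.7],[0,0,0]],[[-0.02,0,0.74],[0,0,0]]]}}

```text
clock: 9.6
position: [538.5, -214.3, 121.3]
eef_rot: [[0.356, 0.935, -0.002], [0.935, -0.356, 0.001], [0.0, -0.002, -1.0]]
ft_force: [-0.5, -0.2, 0.1]
gripper_width: 86.8
grasp_force: 0.0
```

Emit:
{"op": "drive_effector", "data": {"offsets": [[[0,0,0],[0,0,0]],[[0,0,0],[0,0,0]],[[0,0,0],[0,0,0]],[[0,0,0],[0,0,0]],[[0,0,0],[0,0,0]]], "jaw": 5, "force": 25}}

```text
clock: 10.1
position: [539.2, -215.6, 122.9]
eef_rot: [[0.357, 0.934, 0.001], [0.934, -0.357, -0.0], [0.0, 0.001, -1.0]]
ft_force: [0.4, 0.0, -0.1]
gripper_width: 55.3
grasp_force: 0.0
```

Emit:
{"op": "drive_effector", "data": {"offsets": [[[0,0,0],[0,0,0]],[[0,0,0],[0,0,0]],[[0,0,0],[0,0,0]],[[0,0,0],[0,0,0]],[[0,0,0],[0,0,0]]]}}

```text
clock: 10.6
position: [539.0, -215.5, 122.5]
eef_rot: [[0.357, 0.934, 0.0], [0.934, -0.357, 0.0], [0.0, -0.0, -1.0]]
ft_force: [-0.8, -0.5, -0.4]
gripper_width: 15.0
grasp_force: 0.4
```

Emit:
{"op": "drive_effector", "data": {"offsets": [[[0,0,0],[0,0,0]],[[0,0,0],[0,0,0]],[[0,0,0],[0,0,0]],[[0,0,0],[0,0,0]],[[0,0,0],[0,0,0]]]}}

```text
clock: 11.1
position: [539.4, -215.7, 122.6]
eef_rot: [[0.357, 0.934, 0.001], [0.934, -0.357, -0.0], [0.0, 0.001, -1.0]]
ft_force: [2.8, -1.5, -1.0]
gripper_width: 13.0
grasp_force: 24.9
```

```bash
python3 -c "
from h import *
rel((538.6,-214.5,122),-21)"
```

```text
mm [ 0.8 -1.2  0.6] rot [ 0.001 -0.     0.001] t 11.1
```

Converted, 1 mm is 0.01, 5.4 mm is 0.054, 0.45 rad is 2.25.

Emit:
{"op": "drive_effector", "data": {"offsets": [[[0,0,0.01],[0,0,0.4]],[[0,0,0.022],[0,0,0.9]],[[0,0,0.034],[0,0,1.4]],[[0,0,0.046],[0,0,1.9]],[[0,0,0.054],[0,0,2.25]]]}}

```text
clock: 11.6
position: [539.3, -215.5, 117.3]
eef_rot: [[0.73, 0.684, 0.001], [0.684, -0.73, -0.0], [0.0, 0.0, -1.0]]
ft_force: [2.4, 0.2, 0.5]
gripper_width: 12.8
grasp_force: 25.0
```

Emit:
{"op": "drive_effector", "data": {"offsets": [[[0,0,0],[0,0,0]],[[0,0,0],[0,0,0]]]}}

```text
clock: 11.8
position: [539.2, -215.4, 117.2]
eef_rot: [[0.727, 0.687, 0.0], [0.687, -0.727, -0.0], [0.0, 0.0, -1.0]]
ft_force: [2.0, -2.1, -0.6]
gripper_width: 13.0
grasp_force: 24.9
```

Converted, 1 mm is 0.01, 4.8 mm is 0.048, 0.4 rad is 2.

Emit:
{"op": "drive_effector", "data": {"offsets": [[[0,0,0.01],[0,0,0.4]],[[0,0,0.02],[0,0,0.85]],[[0,0,0.03],[0,0,1.3]],[[0,0,0.04],[0,0,1.7]],[[0,0,0.048],[0,0,2]]]}}

```text
clock: 12.3
position: [539.2, -215.2, 112.4]
eef_rot: [[0.938, 0.347, 0.0], [0.347, -0.938, 0.001], [0.001, -0.0, -1.0]]
ft_force: [2.6, -0.0, 0.6]
gripper_width: 12.7
grasp_force: 24.9
```

Emit:
{"op": "drive_effector", "data": {"offsets": [[[0,0,0.008],[0,0,0.35]],[[0,0,0.018],[0,0,0.75]],[[0,0,0.028],[0,0,1.15]],[[0,0,0.035],[0,0,1.45]],[[0,0,0.035],[0,0,1.45]]]}}

```text
clock: 12.8
position: [539.2, -215.0, 109.0]
eef_rot: [[0.998, 0.067, 0.0], [0.067, -0.998, 0.001], [0.0, -0.001, -1.0]]
ft_force: [1.3, 1.3, 1.6]
gripper_width: 13.3
grasp_force: 24.9
```

Emit:
{"op": "drive_effector", "data": {"offsets": [[[0,0,0],[0,0,0]],[[0,0,0],[0,0,0]],[[0,0,0],[0,0,0]]]}}

```text
clock: 13.1
position: [539.2, -215.1, 108.9]
eef_rot: [[0.998, 0.067, 0.0], [0.067, -0.998, 0.001], [0.0, -0.001, -1.0]]
ft_force: [2.4, 1.6, 2.5]
gripper_width: 12.6
grasp_force: 25.0
```

```bash
python3 -c "
from h import *
a=ctrl.snapshot('scene')[:,:,::-1];b=ctrl.snapshot('wrist')[:,:,::-1]
cv2.imwrite('pics/c7.png',np.hstack([cv2.resize(a[240:390,100:250],(400,400),interpolation=2),cv2.resize(b[0:400,120:520],(400,400))]))
M=ctrl.get_state();print(np.degrees(np.arctan2(M['eef_rot'][1,1],M['eef_rot'][0,1])),M['wrist_torque'])"
```

```text
-86.19712481734526 [ 0.38382193 -0.41295078 -0.00929703]
```

View pics/c7.png

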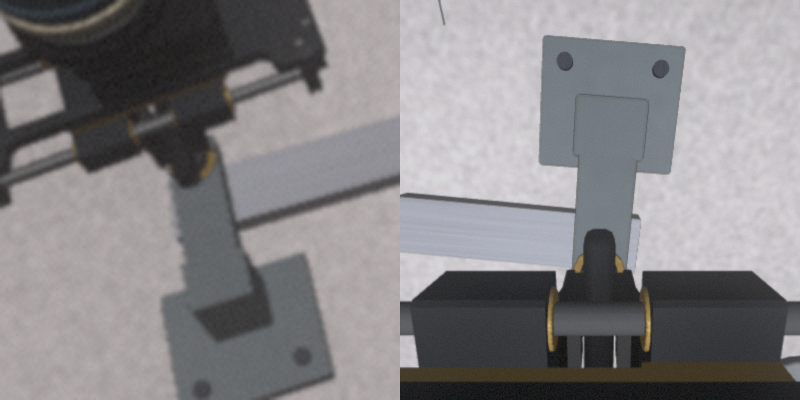

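The scene view shows the fingers on the bar and the block under the arm. In the wrist view the bar is about 4–6° short of in line with the arm, so the driver is at about 1.47–1.50 rad. I'm releasing and retreating.

Emit:
{"op": "drive_effector", "data": {"offsets": [[[0,0,0],[0,0,0]],[[0,0,0],[0,0,0]],[[0,0,0],[0,0,0]],[[0,0,0],[0,0,0]],[[0,0,0],[0,0,0]]], "jaw": 87}}

```text
clock: 13.7
position: [538.7, -215.5, 108.7]
eef_rot: [[0.998, 0.066, -0.001], [0.066, -0.998, 0.0], [-0.001, -0.0, -1.0]]
ft_force: [-0.4, 0.4, 0.6]
gripper_width: 45.0
grasp_force: 0.0
```

Emit:
{"op": "drive_effector", "data": {"offsets": [[[0,0,0],[0,0,0]],[[0,0,-0.15],[0,0,0]],[[0,0,-0.4],[0,0,0]],[[0,0,-0.7],[0,0,0]],[[0,0,-1],[0,0,0]]]}}

```text
clock: 14.2
position: [538.8, -215.7, 210.8]
eef_rot: [[0.998, 0.065, 0.0], [0.065, -0.998, -0.0], [0.0, 0.0, -1.0]]
ft_force: [0.4, 1.0, -0.0]
gripper_width: 82.9
grasp_force: 0.0
```

Emit:
{"op": "drive_effector", "data": {"offsets": [[[-0.3,0,-0.2],[0,0,0]],[[-0.7,0,-0.3],[0,0,0]],[[-1.1,0,-0.3],[0,0,0]],[[-1.4,0,-0.3],[0,0,0]],[[-1.5,0,-0.3],[0,0,0]]]}}

```text
clock: 14.7
position: [386.3, -226.1, 239.4]
eef_rot: [[0.998, 0.063, 0.001], [0.063, -0.998, 0.003], [0.001, -0.003, -1.0]]
ft_force: [-0.2, 0.2, -0.1]
gripper_width: 87.2
grasp_force: 0.0
```

Emit:
{"op": "drive_effector", "data": {"offsets": [[[0,0,0],[0,0,0]],[[0,0,0],[0,0,0]],[[0,0,0],[0,0,0]]]}}

```text
clock: 15.0
position: [390.8, -225.2, 239.1]
eef_rot: [[0.998, 0.067, 0.0], [0.067, -0.998, -0.001], [0.0, 0.001, -1.0]]
ft_force: [0.1, 0.4, -0.1]
gripper_width: 87.1
grasp_force: 0.0
```

```bash
python3 -c "
from h import *
a=ctrl.snapshot('scene')[:,:,::-1];b=ctrl.snapshot('top')[:,:,::-1]
f=lambda i:cv2.resize(cv2.convertScaleAbs(i,alpha=1.6),(400,400),interpolation=2)
cv2.imwrite('pics/c8.png',np.hstack([f(a[260:380,120:240]),f(b[180:300,370:490])]))
print(ctrl.get_state()['ft_force'])"
```

```text
[-0.74100487 -0.37932786  0.30420324]
```

View pics/c8.png

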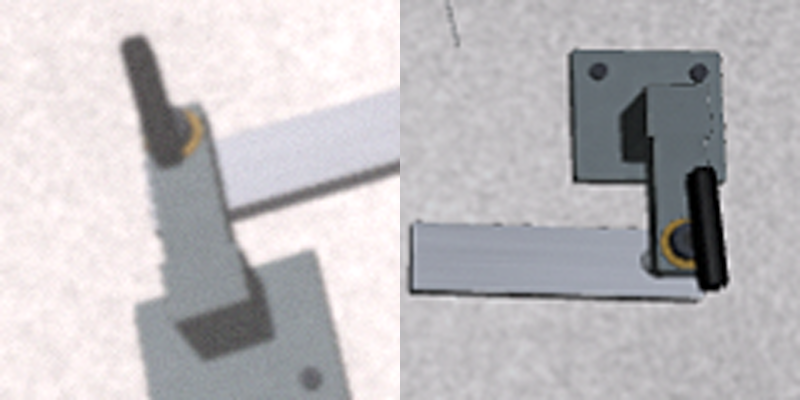

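The bar has stayed nearly along the arm, from crop (702,172) to (714,285), or about 1.48 rad. The block lies undisturbed under the foot and the arm is clear, so I'm handing in.

```bash
python3 -c "
from plant import ctrl
print(ctrl.hand_in())"
```

```text
the job is handed in; nothing more can be done
None
```

I handed the job in at about 15 s: the setting block lies flat under the foot, the driver is at about 1.48 rad (my estimate from the images) so the foot should rest lightly on the block, and the arm is clear; no verdict came back.

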